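# Pose the red pear for the camera

## Robot

A 7-joint arm with a two-finger parallel gripper is mounted at the origin on the work surface. World frame = base frame: x ahead of the robot, y to its left, z up, the work surface at z = 0. Lengths are in mm, angles in rad, forces in N, time in s.
With the tool pointing down it reaches from about 425 to 875 mm from the base axis. Payload 4.7 kg.
Tool frame: the origin (TCP) lies at the centre of the arm's flange, where the gripper is bolted on; the fingertips stand 182 mm ahead of it and the grasp point (between the pads) lies 164 mm ahead of it; z points along the fingers, y is the line along which they close (so a half turn about z gives the same grasp; the last joint's range is limited). The gripper opens to 87 mm and grips with 3 to 60 N. Pads are 19 mm wide; open, the fingers measure 117 mm over their backs; the gripper's body (75 mm by 190 mm) begins 51 mm behind the grasp point.
Start: joints at [-1.308, 0.321, -0.07, 1.45, 0.023, 1.371, -0.057], TCP at [160.072, 629.987, 404.787] pointing down, gripper open.
Joint ranges: [-2.86, 2.86], [-0.3, 2.09], [-1.38, 1.24], [0.06, 2.45], [-1.56, 4.7], [0.09, 2.05], [-2.69, 2.69]. Speed limits (rad/s): [2.57, 2.57, 3.14, 3.14, 3.14, 3.14, 3.14].

## Interface

Orientations are given as a unit quaternion [x, y, z, w].
In Python, from plant import monitor, viewer, order gives the robot as it stands.
- The arm moves only by the tool servo_tool, never from a script. Its argument "deltas" is a list of rows, each a list of 5 numbers: the closure, from -1 (fully open) to 1 (shut), then the shift along the world's x, y, z normalised to -1 to 1, where 1 is 0.12 m, then the turn about the world's z normalised to -1 to 1, where 1 is pi/2 rad. A call has 1 to 12 rows; each row is the pose to reach, as a shift and turn from the pose commanded when the call began; what a row does not reach only later rows make up. A row lasts 1/10 s, in which the tool goes at most 50 mm and 8.59 degrees, less where a joint would pass 70% of its speed; a pose out of reach is approached as far as the arm can. A call with a number of a shift or a turn outside -1 to 1 is refused whole. A call with a gripper value outside its range is refused whole. The fingers move at their own pace and stop on an object; "newtons" is the grip in N (left out, the last holds). Time passes only in rows, so rows that repeat a pose let the fingers close. It gives the time, the measured TCP pose, the force, the opening and the grip force at its end, in the units of the state.
- monitor.get_obs(): the state, without advancing time (a new reading comes with each control period).
- viewer.grab_frame(name): name is "side" or "top"; returns a dict with "image" (480x640x3 uint8, blue, green, red), "z_map" (480x640 float32, mm along the optical axis (not along the pixel's ray), 0 where there is no reading), "fx", "fy", "cx", "cy" (pixels), "k1" (the pictures are not rectified: a ray, as slopes to the right and down, at radius r is drawn at 1 + k1 r^2 times it, then the intrinsics apply), "extrinsics" (4x4, takes a point from camera to world coordinates). Camera axes: x right, y up, looking along -z (the intrinsics and any distortion apply to the point x, -y, -z); pixel columns grow to the right and rows downward; lengths in mm; the calibration is good to about 2 mm. A picture is of the moment at which its call begins.
- order.hand_in(): hands the job in; it is judged then, once.
The state is a dict: "time": time; "joint_positions": joint angles; "joint_vel": joint speeds; "joint_efforts": joint torques, N m; "eef_pos": TCP position; "tcp_rot": TCP orientation; "force": force on the tool from outside, world axes, zero at the start; "torque": the same for the moment, N m; "opening": finger opening in mm; "grasp_force": force on a finger pad.
Only numpy, scipy, OpenCV 4.12 (cv2) and the standard library are available. Lean on these libraries where they do the work, as an engineer would, in place of code of your own. Each camera call takes 0.05 s, during which the arm holds its last target. There are 200 camera calls.

## Task

We are photographing fruit: lift the wooden paddle board out of its rack and lean it, handle up, back by about 15 degrees against the plain side of the navy spice chest that faces the camera, foot on the worktop and centred behind the shot as the small camera looks at it, then let go of it. Then pick up the red pear and finish while still holding it in the air in front of the lens: its middle on the lens's line of sight and about 20 cm in front of the glass, tipped about 30 degrees within the picture so that its stem leans to the robot's side. Do not disturb the board once it leans, the camera or the other two fruits (green pear, yellow apple).

Things in the scene. Friction and masses are not known exactly. Their poses are not given: they have to be found in the camera images.
- board: Light wooden paddle board, 18 mm thick, about 0.34 kg: a blade 140 mm wide (x) and 150 mm tall (z), with a handle 34 mm wide on top, from 150 to 225 mm above the bottom edge, in the blade's middle. Origin: centre of the bottom edge face. z: up along the handle, y: through the thickness, x: along the bottom edge. It starts upright in the rack; either face may be the front.
- board_mid (a point): Centre of the board's blade, 75 mm above its bottom edge; same axes as the board.
- rack: Fixed dark wooden rack, 110 (x) by 80 (y) by 72 mm high; one slot along its x axis, 28 mm wide, floor 12 mm above the worktop, slot walls up to 72 mm. The board stands in it with its x along the rack's x (up to half a turn). Origin: centre of underside on the worktop.
- chest: Fixed navy spice chest, 280 mm wide (x), 140 mm deep (y), 120 mm high, wooden top. Its plain long side, against which the board goes, is the face at y = -70 mm, looking along its -y, roughly towards the camera (the other three sides show small drawers with brass knobs). Origin: centre of its underside on the worktop.
- lens (a point): Centre of the front glass of the small black camera on its column stand, 150 to 200 mm above the worktop. The camera looks level along this frame's +y (roughly world +y, towards the chest); z is up; -x is the side of the robot. The camera body behind is 95 mm wide and 62 mm high.
- pear: Red pear, about 0.18 kg, standing upright on the worktop, symmetric about its z axis (up, to the stem). Origin: centre of its underside. Widest 67 mm across at 30 mm up; a nearly straight neck 37 to 34 mm across from 70 to 96 mm up; flesh ends at 103 mm, thin stem to 118 mm (not solid).
- pear_mid (a point): Middle of the red pear, on its axis 50 mm above its underside; same axes as the pear.
- pear_stem (a point): Tip of the red pear's stem, on its axis 118 mm above its underside.
- green_pear: Green pear, same shape as the red one, a bystander. The two pears and the apple stand in three spots, which changes.
- apple: Yellow apple, 72 mm across, 66 mm high, a bystander. Origin: centre of its underside.
Mind the look-alikes: they are no part of the job. There is more than one size of the board; the job needs the smaller.

How it is judged (in metres and radians):
On the way:
1. the board leans against the chest, handle up, centred in the camera's view, let go (angle between board's own z axis and vertical between 0.12 and 0.46 rad and contact force between board and chest above 0.03 N and contact force between board and the fingers below 0.05 N and height (world z) of board below 0.012 m and angle between the x axis of board and the x axis of chest, either way round below 0.2 rad and x of board_mid in the frame of lens between -0.045 and 0.045 m and y of board in the frame of chest below -0.06 m and linear speed of board below 0.03 m/s), for 0.3 s.
At the end, for the whole second after the job is handed in: Board let go on the worktop, handle up, leaning 7-26 deg on the chest side, parallel within 11 deg, centred within 45 mm on the sight line. Pear still, held by fingers alone: middle within 25 mm of that line, 165-235 mm from the glass, tipped 20-40 deg to the robot side, square within 15 (all of step 1 and x of pear_mid in the frame of lens between -0.025 and 0.025 m and z of pear_mid in the frame of lens between -0.025 and 0.025 m and y of pear_mid in the frame of lens between 0.165 and 0.235 m and angle between pear's own z axis and vertical between 0.35 and 0.7 rad and angle between the z axis of pear and the y axis of lens, either way round above 1.31 rad and x of pear_stem in the frame of lens below 0.001 m and contact force between pear and the fingers above 0.5 N and linear speed of pear below 0.04 m/s and angular speed of pear below 0.3 rad/s and contact force between pear and board below 0.05 N and contact force between pear and chest below 0.05 N and contact force between pear and green_pear below 0.05 N and contact force between pear and apple below 0.05 N); the arm keeps its last pose, push and grip.
It fails at once if the camera is shifted by more than 12 mm (distance of lens from where it was at the start of the episode above 0.012 m).
It fails at once if the green pear is shifted by more than 25 mm or tipped (distance of green_pear from where it was at the start of the episode above 0.025 m or angle between green_pear's own z axis and vertical above 0.5 rad).
It fails at once if the apple is shifted by more than 25 mm or tipped (distance of apple from where it was at the start of the episode above 0.025 m or angle between apple's own z axis and vertical above 0.5 rad).
It also fails if it takes over 64 s, if anything falls off the work surface, if the arm or the gripper's body presses on something with over 40 N, if the wrist force passes 120 N, or if a joint passes its speed limit or range.

## Working session

There is one attempt and no reset: what is moved stays moved. The work goes in short steps, Python scripts to look and compute and a tool call to move; the robot and the scene stay as the last step left them, time stands still between calls to the robot, and variables do not carry over. Pictures are saved under pics/ and viewed, at most 10 in all, crops included, and the job is handed in when it is done.

Besides the shell and the picture viewer there is one more tool, called after "Call:" in YAML: its name, and indented under it one key for each argument. servo_tool: Moves the arm, as the interface text tells. Its arguments: {"type":"object","properties":{"deltas":{"type":"array"},"newtons":{"type":"number"}},"required":["deltas"]}

```bash
ls; mkdir -p pics; cat > h.py <<'E'
import numpy as np, cv2, sys
from plant import monitor, viewer, order
def grab(n):
    f=viewer.grab_frame(n); return f
def pts(f):
    "world xyz for each pixel from depth (480x640x3)"
    K=np.array([[f['fx'],0,f['cx']],[0,f['fy'],f['cy']],[0,0,1.]])
    u,v=np.meshgrid(np.arange(640.),np.arange(480.))
    uv=np.stack([u.ravel(),v.ravel()],1)[:,None]
    n=cv2.undistortPoints(uv,K,np.array([f['k1'],0,0,0.]))[:,0].reshape(480,640,2)
    d=f['z_map'].astype(float)
    c=np.stack([n[...,0]*d,-n[...,1]*d,-d,np.ones_like(d)],-1)
    w=(c@np.array(f['extrinsics']).T)[...,:3]
    w[d==0]=np.nan
    return w
E
python3 - <<'E'
from h import *
for n in('top','side'):
    f=grab(n); cv2.imwrite(f'pics/{n}0.png',f['image']); np.savez(f'{n}0.npz',w=pts(f),im=f['image'])
    print(n,f['fx'],f['fy'],f['cx'],f['cy'],f['k1'],np.round(f['extrinsics'],3))
print(monitor.get_obs())
E
```

```text
pics
top 490.6451706490433 490.6451706490433 322.1856427855099 240.55940931272409 -0.07162815418658189 [[ 4.000000e-03  9.910000e-01 -1.370000e-01  3.521860e+02]
 [-1.000000e+00  4.000000e-03  3.000000e-03 -5.618400e+01]
 [ 3.000000e-03  1.370000e-01  9.910000e-01  1.147262e+03]
 [ 0.000000e+00  0.000000e+00  0.000000e+00  1.000000e+00]]
side 526.1396188029526 526.1396188029526 323.36924313130146 231.31489648080716 -0.06599729711743356 [[ 7.460000e-01  4.790000e-01 -4.630000e-01 -1.207620e+02]
 [-6.660000e-01  5.250000e-01 -5.300000e-01 -7.479160e+02]
 [-1.000000e-02  7.040000e-01  7.110000e-01  1.005904e+03]
 [ 0.000000e+00  0.000000e+00  0.000000e+00  1.000000e+00]]
{'time': 0.1, 'joint_positions': array([-1.30792198,  0.32173597, -0.07004696,  1.45152113,  0.02261784,
        1.37078482, -0.05688807]), 'joint_vel': array([-2.90027613e-05, -3.14023518e-03, -7.16985692e-04, -2.62592183e-03,
        1.69595487e-04, -4.47615177e-04, -2.60583390e-04]), 'joint_efforts': array([-6.32848914e-04, -4.92570627e+01, -4.06121146e-01, -3.13400066e+01,
       -6.42038626e-02,  3.95869219e-02,  7.54023267e-05]), 'eef_pos': array([160.05237938, 629.80903224, 403.79471168]), 'tcp_rot': array([ 1.24063247e-01,  9.92273964e-01, -8.30647877e-04, -4.32052396e-05]), 'force': array([-0.53499015, -1.41149734,  0.36211715]), 'torque': array([-0.00167066,  0.00622409,  0.02303031]), 'grasp_force': 0.0, 'opening': 87.09695926516595}
```

View pics/top0.png

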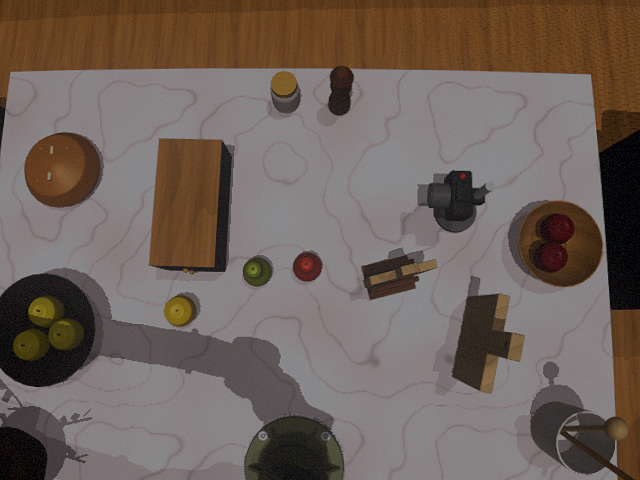

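View pics/side0.png

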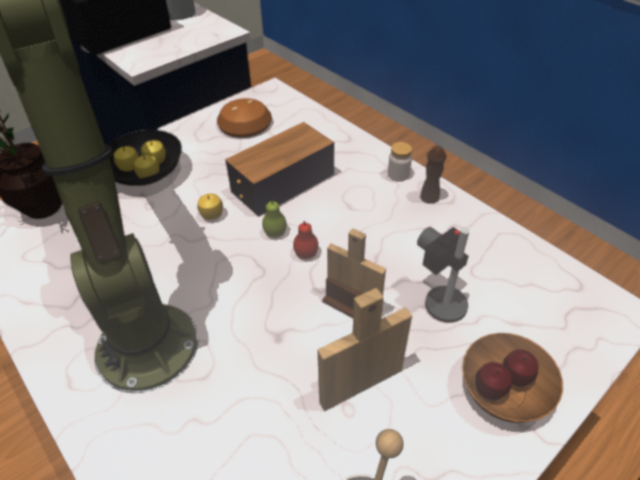

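The top view shows the red pear at (307,266), green pear at (257,271), apple at (180,310), chest top at (188,203), camera at (455,195) and the small board in its rack at (398,275). The big look-alike board is at (487,343). The side view agrees. Next I'll measure.

```bash
python3 - <<'E'
from h import *
T=np.load('top0.npz');S=np.load('side0.npz')
def sel(D,box,lo,hi):
    w,im=D['w'],D['im']; m=np.zeros((480,640),bool); m[box[1]:box[3],box[0]:box[2]]=1
    m&=(w[...,2]>lo)&(w[...,2]<hi); return m
def rep(n,D,m,rect=True):
    p=D['w'][m]; print(n,len(p),'min',p.min(0).round(),'max',p.max(0).round(),'med',np.median(p,0).round(1))
    if rect and len(p)>20:
        r=cv2.minAreaRect(p[:,:2].astype(np.float32)); print('   rect',np.round(r[0],1),np.round(r[1],1),round(r[2],1))
print('table z',np.nanmedian(T['w'][300:420,300:400,2]),np.nanmedian(S['w'][300:420,230:290,2]))
m=sel(T,(140,130,240,280),112,135);rep('chest top T',T,m)
m=sel(S,(220,120,345,215),112,135);rep('chest top S',S,m)
for nm,D,b in(('T',T,(355,245,440,305)),('S',S,(315,225,395,325))):
    rep('rack '+nm,D,sel(D,b,62,80)); rep('board>165 '+nm,D,sel(D,b,165,260)); rep('handle>200 '+nm,D,sel(D,b,200,260)); rep('shoulder '+nm,D,sel(D,b,150,172))
for nm,bT,bS in(('red',(288,245,328,285),(288,215,322,262)),('green',(240,252,275,290),(260,200,290,240)),('apple',(162,292,200,330),(195,190,225,222))):
    for k,D,b in(('T',T,bT),('S',S,bS)):
        rep(nm+k,D,sel(D,b,8,130))
        rep(nm+k+' hi',D,sel(D,b,75,130)) if sel(D,b,75,130).sum()>3 else 0
for lo,hi in((20,100),(120,260),(205,260)):
    rep(f'camT{lo}',T,sel(T,(405,160,500,235),lo,hi)); rep(f'camS{lo}',S,sel(S,(410,215,475,325),lo,hi))
im=cv2.resize(T['im'][150:250,400:510],None,fx=4,fy=4); im2=cv2.resize(S['im'][210:330,405:485],None,fx=4,fy=4)
c=np.zeros((480,760,3),np.uint8);c[:400,:440]=im;c[:480,440:760]=im2;cv2.imwrite('pics/cam.png',c)
E
```

```text
table z 0.15854851947960924 0.01919430034109837
chest top T 8354 min [438. 162. 112.] max [722. 309. 127.] med [574.5 234.3 121. ]
   rect [579.2 235.6] [142.2 282.7] 88.7
chest top S 3266 min [437.  86. 112.] max [725. 311. 127.] med [568.8 226.6 120.4]
   rect [580.3 197. ] [225.1 287.5] 89.5
rack T 551 min [ 388. -271.   62.] max [ 463. -154.   78.] med [ 421.2 -210.7   71.6]
   rect [ 424.9 -211.7] [ 51.9 117.5] 14.5
board>165 T 244 min [ 403. -278.  165.] max [ 446. -159.  241.] med [ 425.1 -216.9  235.7]
   rect [ 425.7 -218.9] [ 18.1 124.9] 15.9
handle>200 T 200 min [ 414. -239.  201.] max [ 439. -205.  241.] med [ 425.7 -219.4  236.3]
   rect [ 426.7 -222.3] [18.1 32.8] 15.8
shoulder T 426 min [ 401. -290.  150.] max [ 452. -154.  171.] med [ 421.6 -199.7  161.7]
   rect [ 426.5 -222.3] [ 18.3 138.4] 15.1
rack S 400 min [ 389. -291.   62.] max [ 453. -159.   80.] med [ 407.6 -212.3   70.9]
   rect [ 414.9 -230.2] [ 28.6 140.7] 20.7
board>165 S 795 min [ 264. -415.  165.] max [ 443. -170.  260.] med [ 418.4 -239.9  214.3]
   rect [ 369.2 -307.4] [267.4  93. ] 56.9
handle>200 S
[... 974 characters left out ...]
.   8.] max [531. 170. 117.] med [429.6  75.   50.6]
   rect [458.1 121.7] [154.1  70.9] 53.4
greenS hi 179 min [417.  68.  75.] max [453. 101. 117.] med [431.2  78.   95.3]
   rect [434.5  83.1] [32.  35.1] 76.1
appleT 780 min [311. 226.  27.] max [380. 292.  79.] med [344.8 254.7  60.1]
   rect [346.6 259.3] [68.9 65.7] 32.1
appleS 564 min [311. 220.   9.] max [378. 288.  75.] med [338.2 241.9  53.1]
   rect [344.4 253.6] [65.8 66.7] 37.0Traceback (most recent call last):
  File "<stdin>", line 20, in <module>
  File "<stdin>", line 7, in rep
    return umr_minimum(a, axis, None, out, keepdims, initial, where)
ValueError: zero-size array to reduction operation minimum which has no identity
```

```bash
python3 - <<'E'
from h import *
T=np.load('top0.npz');S=np.load('side0.npz')
for n,D,b in(('T',T,(405,160,500,240)),('S',S,(405,210,485,325))):
    w=D['w'];m=np.zeros((480,640),bool); m[b[1]:b[3],b[0]:b[2]]=1
    print(n,np.histogram(w[m][:,2],bins=range(-20,320,20)))
    for lo,hi in((8,60),(100,150),(150,180),(180,210),(150,300),(205,300)):
        k=m&(w[...,2]>lo)&(w[...,2]<hi); p=w[k]
        if len(p)<10: continue
        print(lo,hi,len(p),p.min(0).round(),p.max(0).round(),[np.round(x,1) for x in cv2.minAreaRect(p[:,:2].astype(np.float32))])
# chest front edge fit at top and board line; lens barrel front
w=T['w'];k=(w[...,2]>115)&(w[...,2]<130);k[:, :140]=0;k[:,240:]=0;k[:130]=0;k[280:]=0
p=w[k];e=[]
for x in range(460,710,10):
    q=p[abs(p[:,0]-x)<5]; e.append((x,q[:,1].min()))
print('chest front edge', np.polyfit(*np.array(e).T,1))
print('lens profile (y slices of high points): ')
w=T['w'];k=(w[...,2]>140);k[:, :405]=0;k[:,500:]=0;k[:160]=0;k[240:]=0;p=w[k]
for y in range(-380,-240,8):
    q=p[abs(p[:,1]-y)<4]
    if len(q): print(y,len(q),q[:,0].min().round(),q[:,0].max().round(),q[:,2].max().round())
im=cv2.resize(T['im'][150:250,400:510],None,fx=4,fy=4); im2=cv2.resize(S['im'][210:330,405:485],None,fx=4,fy=4)
c=np.zeros((480,760,3),np.uint8);c[:400,:440]=im;c[:480,440:760]=im2;cv2.imwrite('pics/cam.png',np.clip(c*1.8,0,255).astype(np.uint8))
E
```

```text
T (array([2714, 2781,    0,    0,    0,    0,    0,   13,  129,  379, 1096,
        332,   36,   92,    0,    0]), array([-20,   0,  20,  40,  60,  80, 100, 120, 140, 160, 180, 200, 220,
       240, 260, 280, 300]))
8 60 509 [ 533. -425.    8.] [ 675. -291.   20.] [array([ 594.1, -341. ]), array([169.2,  87.4]), np.float64(59.0)]
100 150 69 [ 535. -358.  136.] [ 628. -278.  150.] [array([ 570.6, -310. ]), array([99.6, 61.1]), np.float64(23.4)]
150 180 452 [ 535. -390.  150.] [ 628. -278.  180.] [array([ 578. , -327.9]), array([115.3,  80.9]), np.float64(63.1)]
180 210 1412 [ 536. -377.  180.] [ 629. -278.  210.] [array([ 582.4, -327.5]), array([93.1, 98.6]), np.float64(0.9)]
150 300 2008 [ 535. -390.  150.] [ 629. -278.  255.] [array([ 582. , -333.7]), array([ 94.1, 111.8]), np.float64(0.9)]
205 300 235 [ 566. -385.  205.] [ 602. -325.  255.] [array([ 584.8, -354.6]), array([34.6, 60.9]), np.float64(2.5)]
S (array([2941, 4001,   45,   38,   49,   50,   45,   87,  248,  445,  743,
        323,   62,   84,    0,    0]), array([-20,   0,  20,  40,  60,  80, 100, 120, 140, 160, 180, 200,
[... 510 characters left out ...]
00 1808 [ 362. -425.  150.] [ 633. -282.  255.] [array([ 505.5, -387.1]), array([277.1, 111.8]), np.float64(34.1)]
205 300 249 [ 364. -424.  205.] [ 599. -329.  255.] [array([ 486.7, -394.5]), array([247.7,  56.9]), np.float64(21.9)]
chest front edge [-2.19627296e-02  1.77843677e+02]
lens profile (y slices of high points): 
-380 58 568.0 590.0 255.0
-372 122 568.0 599.0 255.0
-364 104 568.0 605.0 254.0
-356 139 535.0 629.0 205.0
-348 185 535.0 629.0 208.0
-340 205 536.0 629.0 208.0
-332 194 536.0 629.0 208.0
-324 230 536.0 629.0 209.0
-316 292 537.0 628.0 197.0
-308 98 559.0 607.0 193.0
-300 94 559.0 608.0 191.0
-292 102 559.0 607.0 191.0
-284 100 559.0 608.0 190.0
-276 116 559.0 610.0 190.0
```

View pics/cam.png

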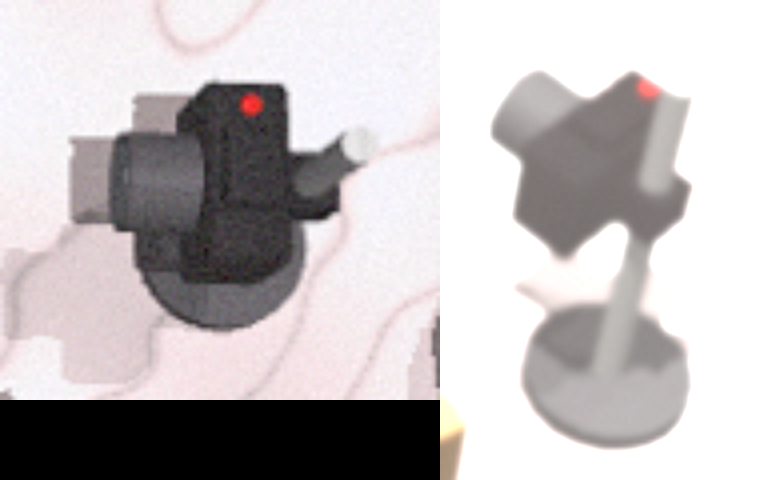

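Measurements, in mm:

| Item | Position | Other |
|---|---|---|
| Board handle | (427, -222) | top at z 237, x axis heading -74.5° |
| Chest face | y ≈ 165 | turned -1.3° |
| Lens | (583.5, -278) | z about 166 |
| Red pear | (446, -27) | |

The handle height and board sizes match the given ones. Moving to the board now.

Call:
servo_tool:
  deltas:
    - [-1, 0.25, -0.25, 0.1, -0.08]
    - [-1, 0.5, -0.5, 0.2, -0.16]
    - [-1, 0.75, -0.75, 0.3, -0.238]
    - [-1, 1, -1, 0.3, -0.238]
    - [-1, 1, -1, 0.3, -0.238]

```text
time: 0.6
eef_pos: [286.4, 505.1, 441.4]
tcp_rot: [0.312, 0.95, -0.0, 0.002]
force: [-0.3, 1.2, 0.0]
opening: 87.1
grasp_force: 0.0
```

Call:
servo_tool:
  deltas:
    - [-1, 0.25, -0.25, 0, -0.08]
    - [-1, 0.5, -0.5, 0, -0.16]
    - [-1, 0.75, -0.75, 0, -0.238]
    - [-1, 1, -1, 0, -0.238]
    - [-1, 1, -1, 0, -0.238]

```text
time: 1.1
eef_pos: [405.0, 384.4, 440.6]
tcp_rot: [0.483, 0.876, -0.001, 0.002]
force: [1.4, -0.1, -0.2]
opening: 87.2
grasp_force: 0.0
```

Call:
servo_tool:
  deltas:
    - [-1, 0.2, -0.3, 0, -0.08]
    - [-1, 0.4, -0.6, 0, -0.16]
    - [-1, 0.75, -1, 0, -0.238]
    - [-1, 0.75, -1, 0, -0.238]

```text
time: 1.5
eef_pos: [493.1, 264.9, 440.7]
tcp_rot: [0.637, 0.771, -0.0, 0.002]
force: [0.5, 0.3, -0.1]
opening: 86.7
grasp_force: 0.0
```

Call:
servo_tool:
  deltas:
    - [-1, 0, -0.3, 0, -0.08]
    - [-1, 0, -0.6, 0, -0.16]
    - [-1, 0, -1, 0, -0.238]
    - [-1, 0, -1, 0, -0.238]

```text
time: 1.9
eef_pos: [490.6, 143.5, 441.0]
tcp_rot: [0.769, 0.639, -0.001, 0.001]
force: [-0.2, 0.9, -0.3]
opening: 87.4
grasp_force: 0.0
```

Call:
servo_tool:
  deltas:
    - [-1, 0, -0.3, 0, -0.08]
    - [-1, 0, -0.6, 0, -0.16]
    - [-1, 0, -1, 0, -0.238]
    - [-1, 0, -1, 0, -0.238]

```text
time: 2.3
eef_pos: [490.0, 23.9, 441.1]
tcp_rot: [0.874, 0.485, -0.0, 0.001]
force: [-0.1, 0.3, 0.2]
opening: 87.1
grasp_force: 0.0
```

Call:
servo_tool:
  deltas:
    - [-1, 0, -0.3, 0, -0.08]
    - [-1, 0, -0.6, 0, -0.16]
    - [-1, 0, -1, 0, -0.238]
    - [-1, 0, -1, 0, -0.238]

```text
time: 2.7
eef_pos: [489.5, -95.8, 441.1]
tcp_rot: [0.949, 0.314, -0.0, 0.001]
force: [-0.0, 0.1, 0.5]
opening: 87.2
grasp_force: 0.0
```

Call:
servo_tool:
  deltas:
    - [-1, -0.2, -0.3, 0, -0.08]
    - [-1, -0.4, -0.6, 0, -0.16]
    - [-1, -0.54, -1, 0, -0.238]
    - [-1, -0.54, -1, 0, -0.238]
    - [-1, -0.54, -1, 0, -0.238]
    - [-1, -0.54, -1, 0, -0.238]

```text
time: 3.3
eef_pos: [426.2, -208.0, 440.7]
tcp_rot: [0.99, 0.14, -0.0, -0.0]
force: [0.4, 0.5, -0.5]
opening: 87.2
grasp_force: 0.0
```

```bash
cat >> h.py <<'E'
def pose():
    o=monitor.get_obs(); q=o['tcp_rot']
    from scipy.spatial.transform import Rotation as R
    y=R.from_quat(q).as_matrix()[:,1]
    print('t',o['time'],'tcp',np.round(o['eef_pos'],1),'head',round(np.degrees(np.arctan2(y[1],y[0])),1),'j',np.round(o['joint_positions'],2),'op',round(o['opening'],1),'F',np.round(o['force'],1),'gf',round(float(o['grasp_force']),1))
E
python3 -c "
from h import *
pose()"
```

```text
t 3.3 tcp [ 426.2 -208.   440.7] head -74.0 j [-0.42 -0.14  0.76  1.84  0.09  1.4  -0.97] op 87.2 F [ 0.4  0.5 -0.5] gf 0.0
```

Call:
servo_tool:
  deltas:
    - [-1, 0, -0.12, 0, 0]
    - [-1, 0, -0.12, -0.2, 0]
    - [-1, 0, -0.12, -0.4, 0]
    - [-1, 0, -0.12, -0.62, 0]
    - [-1, 0, -0.12, -0.62, 0]
  newtons: 25

```text
time: 3.8
eef_pos: [425.1, -221.7, 363.2]
tcp_rot: [0.99, 0.14, -0.003, -0.001]
force: [0.6, 1.7, 0.3]
opening: 86.9
grasp_force: 0.0
```

Call:
servo_tool:
  deltas:
    - [1, 0, 0, 0, 0]
    - [1, 0, 0, 0, 0]
    - [1, 0, 0, 0, 0]
    - [1, 0, 0, 0, 0]
    - [1, 0, 0, 0, 0]
    - [1, 0, 0, 0, 0]
    - [1, 0, 0, 0, 0]

```text
time: 4.5
eef_pos: [425.2, -224.5, 366.5]
tcp_rot: [0.991, 0.137, 0.0, 0.0]
force: [0.0, 0.6, 0.2]
opening: 38.9
grasp_force: 0.0
```

Call:
servo_tool:
  deltas:
    - [1, 0, 0, 0, 0]
    - [1, 0, 0, 0, 0]
    - [1, 0, 0, 0, 0]
    - [1, 0, 0, 0, 0]

```text
time: 4.9
eef_pos: [425.3, -224.5, 366.4]
tcp_rot: [0.991, 0.137, 0.0, 0.0]
force: [0.9, 0.6, 0.0]
opening: 34.0
grasp_force: 24.9
```

Call:
servo_tool:
  deltas:
    - [1, 0, 0, 0.08, 0]
    - [1, 0, 0, 0.2, 0]
    - [1, 0, 0, 0.4, 0]
    - [1, 0, 0, 0.6, 0]
    - [1, 0, 0, 0.8, 0]
    - [1, 0, 0, 1, 0]
    - [1, 0, 0, 1, 0]

```text
time: 5.6
eef_pos: [425.7, -224.9, 489.2]
tcp_rot: [0.991, 0.137, 0.002, 0.001]
force: [0.2, -0.6, -5.1]
opening: 33.8
grasp_force: 24.9
```

```bash
python3 -c "
from h import *
pose()"
```

```text
t 5.6 tcp [ 425.7 -224.9  489.2] head -74.2 j [-0.42 -0.14  0.78  1.74  0.1   1.5  -0.95] op 33.8 F [ 0.2 -0.6 -5.1] gf 24.9
```

Call:
servo_tool:
  deltas:
    - [1, 0.05, 0.1, 0, 0.03]
    - [1, 0.15, 0.3, 0.05, 0.09]
    - [1, 0.25, 0.55, 0.08, 0.15]
    - [1, 0.35, 0.78, 0.08, 0.21]
    - [1, 0.445, 0.97, 0.08, 0.27]

```text
time: 6.1
eef_pos: [479.0, -104.7, 493.8]
tcp_rot: [0.938, 0.347, -0.001, -0.001]
force: [0.1, -0.4, -3.7]
opening: 34.0
grasp_force: 24.9
```

Call:
servo_tool:
  deltas:
    - [1, 0.11, 0.24, 0, 0.07]
    - [1, 0.22, 0.48, 0, 0.14]
    - [1, 0.33, 0.72, 0, 0.2]
    - [1, 0.445, 0.97, 0, 0.27]

```text
time: 6.5
eef_pos: [532.0, 10.8, 493.5]
tcp_rot: [0.844, 0.536, -0.002, -0.001]
force: [0.6, -1.0, -2.8]
opening: 33.8
grasp_force: 24.9
```

Call:
servo_tool:
  deltas:
    - [1, 0.11, 0.24, 0, 0.07]
    - [1, 0.22, 0.48, 0, 0.14]
    - [1, 0.33, 0.72, 0, 0.2]
    - [1, 0.41, 0.88, 0, 0.25]
    - [1, 0.445, 0.95, 0, 0.27]
    - [1, 0.445, 0.95, 0, 0.27]
    - [1, 0.445, 0.95, 0, 0.27]
    - [1, 0.445, 0.95, 0, 0.27]

```text
time: 7.3
eef_pos: [585.2, 120.5, 495.9]
tcp_rot: [0.716, 0.698, -0.0, 0.0]
force: [-0.0, -1.0, -5.1]
opening: 33.9
grasp_force: 24.9
```

```bash
python3 - <<'E'
from h import *
pose()
f=grab('side'); cv2.imwrite('pics/s1.png',f['image']); w=pts(f); f2=grab('top'); w2=pts(f2)
o=monitor.get_obs()['eef_pos']
for n,W in(('S',w),('T',w2)):
  k=(abs(W[...,0]-o[0])<90)&(abs(W[...,1]-o[1])<60)&(W[...,2]>125)&(W[...,2]<335)
  p=W[k]
  for lo in range(125,340,30):
    q=p[(p[:,2]>=lo)&(p[:,2]<lo+30)]
    if len(q)>8: print(n,lo,len(q),q.min(0).round(),q.max(0).round(), np.polyfit(q[:,0],q[:,1],1).round(3))
E
```

```text
t 7.3 tcp [585.2 120.5 495.9] head -1.5 j [-0.7   0.19  0.53  1.46 -0.1   1.52 -0.19] op 33.9 F [-0.  -1.  -5.1] gf 24.9
S 125 166 [502. 108. 125.] [656. 169. 155.] [-7.2000e-02  1.5659e+02]
S 155 432 [514. 107. 155.] [657. 136. 185.] [-5.90000e-02  1.47919e+02]
S 185 446 [514. 106. 185.] [658. 134. 215.] [-5.60000e-02  1.46018e+02]
S 215 469 [514. 108. 215.] [660. 133. 245.] [-5.50000e-02  1.46055e+02]
S 245 489 [514. 108. 245.] [659. 135. 275.] [-5.70000e-02  1.47266e+02]
S 275 510 [514. 107. 275.] [657. 136. 305.] [-4.8000e-02  1.4517e+02]
S 305 197 [558. 104. 305.] [613. 135. 335.] [-1.35000e-01  1.93215e+02]
T 125 71 [498. 112. 125.] [652. 180. 155.] [-1.79000e-01  2.22947e+02]
T 155 196 [515. 112. 155.] [653. 133. 185.] [-5.80000e-02  1.49528e+02]
T 185 216 [515. 112. 185.] [655. 133. 215.] [-6.30000e-02  1.52601e+02]
T 215 202 [515. 112. 215.] [654. 135. 245.] [-6.70000e-02  1.55087e+02]
T 245 125 [515. 112. 245.] [651. 134. 275.] [-7.70000e-02  1.61174e+02]
T 275 24 [515. 118. 276.] [638. 125. 295.] [-2.7000e-02  1.3732e+02]
T 305 25 [588. 112. 312.] [608. 115. 333.] [-1.0300e-01  1.7556e+02]
```

View pics/s1.png

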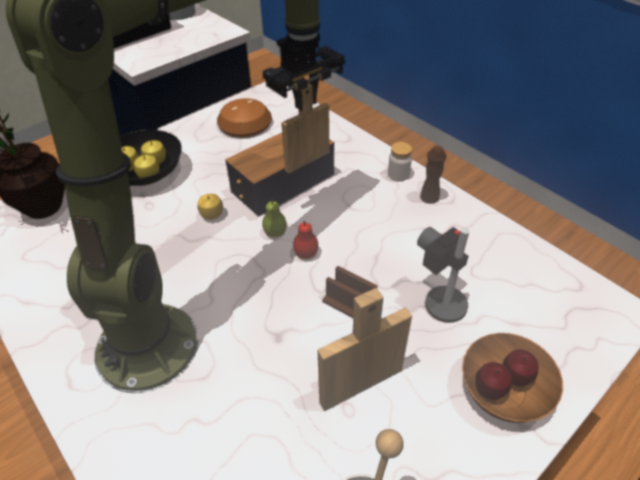

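The board hangs vertically in front of the chest, with its blade at about (305,138), roughly parallel to the chest face. Lowering it.

Call:
servo_tool:
  deltas:
    - [1, 0, 0.03, -0.1, 0.02]
    - [1, 0, 0.03, -0.3, 0.02]
    - [1, 0, 0.03, -0.5, 0.02]
    - [1, 0, 0.03, -0.7, 0.02]
    - [1, 0, 0.03, -0.9, 0.02]
    - [1, 0, 0.03, -1, 0.02]
    - [1, 0, 0.03, -1, 0.02]
    - [1, 0, 0.03, -1, 0.02]

```text
time: 8.2
eef_pos: [585.7, 126.0, 376.7]
tcp_rot: [0.704, 0.71, 0.0, 0.0]
force: [0.4, 0.4, -3.7]
opening: 33.5
grasp_force: 24.9
```

Call:
servo_tool:
  deltas:
    - [1, 0, 0, -0.05, 0]
    - [1, 0, 0, -0.1, 0]
    - [1, 0, 0, -0.13, 0]
    - [1, 0, 0, -0.15, 0]
    - [1, 0, 0, -0.15, 0]

```text
time: 8.7
eef_pos: [585.4, 126.0, 357.6]
tcp_rot: [0.704, 0.71, -0.0, -0.0]
force: [-0.6, -0.4, -4.6]
opening: 34.0
grasp_force: 24.9
```

```bash
python3 -c "
from h import *
pose()"
```

```text
t 8.7 tcp [585.4 126.  357.6] head 0.5 j [-0.69  0.26  0.51  1.66 -0.13  1.26 -0.14] op 34.0 F [-0.6 -0.4 -4.6] gf 24.9
```

Call:
servo_tool:
  deltas:
    - [1, 0, 0, -0.01, 0]
    - [1, 0, 0, -0.02, 0]
    - [1, 0, 0, -0.03, 0]
    - [1, 0, 0, -0.03, 0]

```text
time: 9.1
eef_pos: [585.5, 126.0, 354.5]
tcp_rot: [0.704, 0.71, 0.0, 0.0]
force: [-0.0, -0.5, -2.9]
opening: 33.7
grasp_force: 24.9
```

Call:
servo_tool:
  deltas:
    - [1, 0, 0, -0.01, 0]
    - [1, 0, 0, -0.01, 0]
  newtons: 4

```text
time: 9.3
eef_pos: [585.5, 126.0, 354.3]
tcp_rot: [0.704, 0.71, 0.0, -0.0]
force: [-2.8, -0.5, 4.2]
opening: 34.1
grasp_force: 4.0
```

Call:
servo_tool:
  deltas:
    - [1, 0, 0.04, 0, 0]
    - [1, 0, 0.08, 0, 0]
    - [1, 0, 0.12, 0, 0]
    - [1, 0, 0.16, 0, 0]
    - [1, 0, 0.2, -0.003, 0]
    - [1, 0, 0.24, -0.006, 0]
    - [1, 0, 0.28, -0.01, 0]
    - [1, 0, 0.32, -0.017, 0]
    - [1, 0, 0.36, -0.025, 0]
    - [1, 0, 0.39, -0.03, 0]
    - [1, 0, 0.39, -0.03, 0]

```text
time: 10.4
eef_pos: [585.4, 172.8, 348.7]
tcp_rot: [0.704, 0.71, -0.001, 0.0]
force: [0.9, -2.7, -3.1]
opening: 34.2
grasp_force: 4.0
```

```bash
cat >> h.py <<'E'
def board(f):
    W=pts(f); im=f['image'].astype(int)
    k=(W[...,0]>480)&(W[...,0]<690)&(W[...,1]>60)&(W[...,1]<162)&(W[...,2]>5)&(W[...,2]<145)&(im[...,2]-im[...,0]>15)
    p=W[k]; n=len(p)
    for _ in range(4):
        c,*_=np.linalg.lstsq(np.c_[p[:,0],p[:,2],np.ones(len(p))],p[:,1],rcond=None)
        r=p[:,1]-np.c_[p[:,0],p[:,2],np.ones(len(p))]@c; p=p[abs(r)<max(3,2*r.std())]
    print('board n',n,len(p),'yaw',np.degrees(np.arctan(c[0])).round(1),'tilt',np.degrees(np.arctan(c[1])).round(1),'x',np.percentile(p[:,0],[1,99]).round(),'z',p[:,2].min().round(),p[:,2].max().round(),'front y at z=0,x=585',(c@[585,0,1]).round(1))
E
python3 -c "
from h import *
pose()
f=grab('side');board(f);cv2.imwrite('pics/s2.png',cv2.resize(f['image'][40:240,200:400],None,fx=3,fy=3))
board(grab('top'))"
```

```text
t 10.4 tcp [585.4 172.8 348.7] head 0.5 j [-0.73  0.29  0.48  1.65 -0.14  1.25 -0.21] op 34.2 F [ 0.9 -2.7 -3.1] gf 4.0
board n 2157 1858 yaw -1.1 tilt 16.2 x [516. 655.] z 6.0 145.0 front y at z=0,x=585 109.7
board n 1828 1775 yaw -1.2 tilt 16.2 x [516. 653.] z 7.0 145.0 front y at z=0,x=585 111.5
```

View pics/s2.png

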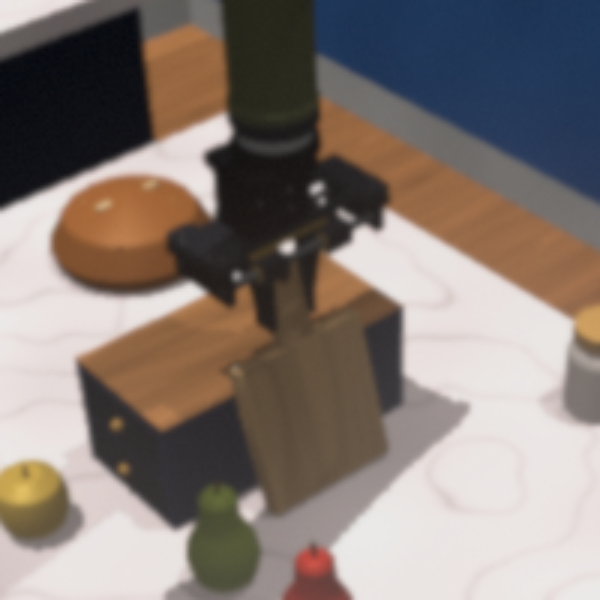

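The board leans 16° on the chest, parallel and centred, with its foot on the worktop. Letting go and rising straight up.

Call:
servo_tool:
  deltas:
    - [0, 0, 0, 0, 0]
    - [0, 0, 0, 0, 0]
    - [0, 0, 0, 0, 0]
    - [-0.5, 0, 0, 0, 0]
    - [-1, 0, 0, 0, 0]
    - [-1, 0, 0, 0, 0]
    - [-1, 0, 0, 0, 0]
    - [-1, 0, 0, 0, 0]

```text
time: 11.3
eef_pos: [585.5, 172.8, 349.6]
tcp_rot: [0.704, 0.71, 0.0, 0.0]
force: [-0.9, -0.0, -0.1]
opening: 75.6
grasp_force: 0.0
```

Call:
servo_tool:
  deltas:
    - [-1, 0, 0, 0.1, 0]
    - [-1, 0, 0, 0.25, 0]
    - [-1, 0, 0, 0.5, 0]
    - [-1, 0, 0, 0.8, 0]
    - [-1, 0, 0, 1, 0]
    - [-1, 0, 0, 1, 0]

```text
time: 11.9
eef_pos: [586.2, 172.5, 475.0]
tcp_rot: [0.704, 0.71, 0.004, 0.002]
force: [0.9, -0.3, -0.5]
opening: 87.0
grasp_force: 0.0
```

```bash
python3 - <<'E'
from h import *
pose()
board(grab('side'));f=grab('top');board(f)
W=pts(f);S=pts(grab('side'))
for n,w in(('T',W),('S',S)):
    k=(abs(w[...,0]-446)<45)&(abs(w[...,1]+27)<45)&(w[...,2]>72)&(w[...,2]<100);p=w[k][:,:2]
    A=np.c_[2*p,np.ones(len(p))];c=np.linalg.lstsq(A,(p**2).sum(1),rcond=None)[0];print(n,len(p),'pear circ',c[:2].round(1),np.sqrt(c[2]+c[0]**2+c[1]**2).round(1))
    k=(abs(w[...,0]-583)<35)&(w[...,1]>-310)&(w[...,1]<-283)&(w[...,2]>130)&(w[...,2]<215);p=w[k][:,[0,2]]
    A=np.c_[2*p,np.ones(len(p))];c=np.linalg.lstsq(A,(p**2).sum(1),rcond=None)[0];print(n,len(p),'barrel x,z',c[:2].round(1),np.sqrt(c[2]+c[0]**2+c[1]**2).round(1))
E
```

```text
t 11.9 tcp [586.2 172.5 475. ] head 0.5 j [-0.74  0.22  0.5   1.46 -0.11  1.47 -0.24] op 87.0 F [ 0.9 -0.3 -0.5] gf 0.0
board n 2152 1852 yaw -1.3 tilt 15.8 x [516. 655.] z 5.0 145.0 front y at z=0,x=585 110.3
board n 1825 1768 yaw -1.3 tilt 16.1 x [517. 654.] z 6.0 145.0 front y at z=0,x=585 111.8
T 110 pear circ [446.3 -25.5] 15.4
T 328 barrel x,z [584.3 164.2] 24.2
S 154 pear circ [446.7 -29.8] 14.5
S 257 barrel x,z [585.2 163.6] 24.4
```

The board stands free at 16°. Now the pear.

Call:
servo_tool:
  deltas:
    - [-1, -0.15, -0.2, 0, -0.09]
    - [-1, -0.3, -0.4, -0.1, -0.18]
    - [-1, -0.45, -0.62, -0.2, -0.27]
    - [-1, -0.58, -0.83, -0.25, -0.36]
    - [-1, -0.58, -0.83, -0.25, -0.45]
    - [-1, -0.58, -0.83, -0.25, -0.503]

```text
time: 12.65
eef_pos: [514.9, 72.1, 438.2]
tcp_rot: [0.924, 0.382, -0.001, -0.0]
force: [0.1, 1.1, -0.7]
opening: 86.9
grasp_force: 0.0
```

Call:
servo_tool:
  deltas:
    - [-1, -0.15, -0.2, 0, -0.09]
    - [-1, -0.3, -0.4, -0.1, -0.18]
    - [-1, -0.45, -0.62, -0.2, -0.27]
    - [-1, -0.58, -0.83, -0.25, -0.36]
    - [-1, -0.58, -0.83, -0.25, -0.45]
    - [-1, -0.58, -0.83, -0.25, -0.503]
    - [-1, -0.58, -0.83, -0.25, -0.503]
    - [-1, -0.58, -0.83, -0.25, -0.503]

```text
time: 13.45
eef_pos: [446.0, -26.3, 408.8]
tcp_rot: [1.0, 0.001, -0.001, 0.0]
force: [-0.3, 0.3, 0.3]
opening: 87.0
grasp_force: 0.0
```

```bash
python3 -c "
from h import *
pose()"
```

```text
t 13.45 tcp [446.  -26.3 408.8] head -89.9 j [-0.65 -0.17  0.59  1.94  0.09  1.35 -1.66] op 87.0 F [-0.3  0.3  0.3] gf 0.0
```

Call:
servo_tool:
  deltas:
    - [-1, 0, -0.01, -0.2, 0]
    - [-1, 0, -0.01, -0.4, 0]
    - [-1, 0, -0.01, -0.6, 0]
    - [-1, 0, -0.01, -0.8, 0]
    - [-1, 0, -0.01, -1, 0]
    - [-1, 0, -0.01, -1, 0]
    - [-1, 0, -0.01, -1, 0]

```text
time: 14.15
eef_pos: [446.3, -27.5, 289.7]
tcp_rot: [1.0, 0.0, -0.001, 0.0]
force: [0.2, -0.9, -0.3]
opening: 87.3
grasp_force: 0.0
```

Call:
servo_tool:
  deltas:
    - [-1, 0, 0, -0.1, 0]
    - [-1, 0, 0, -0.2, 0]
    - [-1, 0, 0, -0.3, 0]
    - [-1, 0, 0, -0.35, 0]
    - [-1, 0, 0, -0.35, 0]
  newtons: 12

```text
time: 14.65
eef_pos: [445.7, -27.6, 246.4]
tcp_rot: [1.0, -0.0, -0.001, 0.0]
force: [-0.4, -0.5, -0.3]
opening: 86.9
grasp_force: 0.0
```

```bash
python3 -c "
from h import *
pose()"
```

```text
t 14.65 tcp [445.7 -27.6 246.4] head -90.0 j [-0.63  0.03  0.65  2.14 -0.02  0.99 -1.55] op 86.9 F [-0.4 -0.5 -0.3] gf 0.0
```

Close, then lift 40 mm.

Call:
servo_tool:
  deltas:
    - [1, 0, 0, 0, 0]
    - [1, 0, 0, 0, 0]
    - [1, 0, 0, 0, 0]
    - [1, 0, 0, 0, 0]
    - [1, 0, 0, 0, 0]
    - [1, 0, 0, 0, 0]
    - [1, 0, 0, 0, 0]
    - [1, 0, 0, 0, 0]
    - [1, 0, 0, 0, 0]
    - [1, 0, 0, 0, 0]
    - [1, 0, 0, 0, 0]

```text
time: 15.75
eef_pos: [446.3, -27.5, 247.6]
tcp_rot: [1.0, -0.0, 0.0, -0.0]
force: [-0.6, 0.3, 2.0]
opening: 39.7
grasp_force: 10.8
```

Call:
servo_tool:
  deltas:
    - [1, 0, 0, 0.1, 0]
    - [1, 0, 0, 0.2, 0]
    - [1, 0, 0, 0.35, 0]
    - [1, 0, 0, 0.35, 0]
    - [1, 0, 0, 0.35, 0]

```text
time: 16.25
eef_pos: [446.4, -27.7, 290.1]
tcp_rot: [1.0, -0.0, 0.001, -0.0]
force: [-0.3, -0.4, -2.8]
opening: 39.7
grasp_force: 10.2
```

```bash
python3 -c "
from h import *
pose()"
```

```text
t 16.25 tcp [446.4 -27.7 290.1] head -90.0 j [-0.64 -0.04  0.64  2.09  0.03  1.08 -1.59] op 39.7 F [-0.3 -0.4 -2.8] gf 10.2
```

Call:
servo_tool:
  deltas:
    - [1, 0.1, -0.03, 0, 0]
    - [1, 0.3, -0.1, 0, 0]
    - [1, 0.55, -0.18, 0, 0]
    - [1, 0.8, -0.26, 0, 0]
    - [1, 1, -0.33, 0, 0]
    - [1, 1, -0.33, 0, 0]

```text
time: 16.85
eef_pos: [568.2, -68.2, 288.5]
tcp_rot: [1.0, -0.001, 0.0, 0.002]
force: [0.0, -0.6, -2.0]
opening: 37.4
grasp_force: 10.1
```

Call:
servo_tool:
  deltas:
    - [1, 0.15, -0.05, 0, 0]
    - [1, 0.28, -0.09, 0, 0]
    - [1, 0.28, -0.09, -0.1, 0]
    - [1, 0.28, -0.09, -0.2, 0]
    - [1, 0.28, -0.09, -0.3, 0]
    - [1, 0.28, -0.09, -0.34, 0]
    - [1, 0.28, -0.09, -0.34, 0]

```text
time: 17.55
eef_pos: [600.2, -78.0, 250.8]
tcp_rot: [1.0, -0.0, 0.001, -0.001]
force: [-3.8, 0.2, 11.8]
opening: 36.6
grasp_force: 13.8
```

```bash
cat >> h.py <<'E'
def pear(f,name=None):
    "red pear pixels in world; PCA-free: stem/neck vs belly centre in x-z"
    W=pts(f); h=cv2.cvtColor(f['image'],cv2.COLOR_BGR2HSV)
    o=monitor.get_obs()['eef_pos']
    k=((h[...,0]<8)|(h[...,0]>172))&(h[...,1]>110)&(abs(W[...,0]-o[0])<110)&(abs(W[...,1]-o[1])<70)&(W[...,2]<o[2])
    p=W[k]; print('pear n',len(p),p.min(0).round(),p.max(0).round(),'med',np.median(p,0).round()); return p,k
E
python3 -c "
from h import *
pose()
f=grab('side');p,k=pear(f);v,u=np.where(k);print(u.min(),u.max(),v.min(),v.max())
cv2.imwrite('pics/p1.png',cv2.resize(f['image'][v.min()-60:v.max()+60,u.min()-70:u.max()+70],None,fx=4,fy=4)[:600,:800])"
```

```text
t 17.55 tcp [600.2 -78.  250.8] head -90.0 j [-0.46  0.4   0.67  1.76 -0.28  1.07 -1.27] op 36.6 F [-3.8  0.2 11.8] gf 13.8
pear n 18 [587. -92.  95.] [596. -73. 102.] med [591. -82. 100.]
359 365 208 213
```

View pics/p1.png

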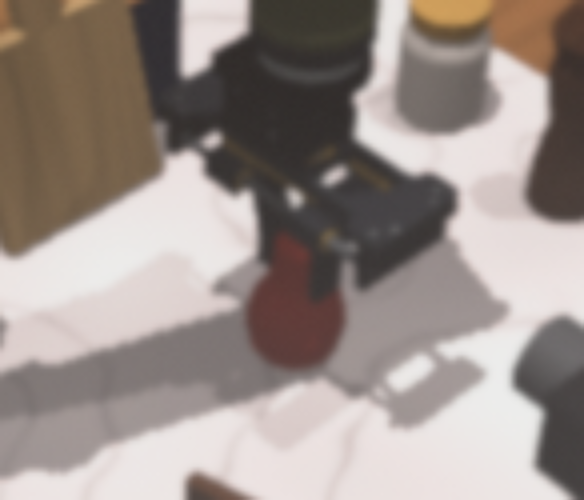

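The pear stands on the worktop between the fingers at about (295,310) in the crop. I'll relax the grip and roll it towards -x.

Call:
servo_tool:
  deltas:
    - [1, 0, 0, 0.005, 0]
    - [1, 0, 0, 0.005, 0]
    - [1, -0.04, 0, 0, 0]
    - [1, -0.08, 0, 0, 0]
    - [1, -0.126, 0, 0, 0]
    - [1, -0.17, 0, -0.007, 0]
    - [1, -0.21, 0, -0.014, 0]
    - [1, -0.25, 0, -0.022, 0]
    - [1, -0.29, 0, -0.032, 0]
    - [1, -0.33, 0, -0.044, 0]
    - [1, -0.37, 0, -0.055, 0]
    - [1, -0.37, 0, -0.055, 0]
  newtons: 4

```text
time: 18.8
eef_pos: [555.5, -78.3, 245.3]
tcp_rot: [1.0, -0.0, 0.001, -0.001]
force: [-6.7, 0.1, 21.2]
opening: 41.6
grasp_force: 9.4
```

```bash
cat >> h.py <<'E'
def pear2(f):
    "all points near pear below grasp; belly sphere-ish fit"
    W=pts(f); h=cv2.cvtColor(f['image'],cv2.COLOR_BGR2HSV); o=monitor.get_obs()['eef_pos']
    g=o-[0,0,164]
    k=((h[...,0]<12)|(h[...,0]>168))&(h[...,1]>80)&(abs(W[...,0]-g[0])<75)&(abs(W[...,1]-g[1])<45)&(abs(W[...,2]-g[2]+30)<85)
    p=W[k]
    lo=p[p[:,2]<g[2]-25]; A=np.c_[2*lo,np.ones(len(lo))]; c=np.linalg.lstsq(A,(lo**2).sum(1),rcond=None)[0]
    print('n',len(p),len(lo),'g',g.round(1),'belly c',c[:3].round(1),'r',np.sqrt(c[3]+(c[:3]**2).sum()).round(1),'zrange',p[:,2].min().round(),p[:,2].max().round(),'tilt est',np.degrees(np.arctan2(c[0]-g[0],g[2]-c[2])).round(1))
    hi=p[p[:,2]>g[2]+5]
    if len(hi)>3: print('  top',len(hi),hi.mean(0).round(1))
    return k
E
python3 -c "
from h import *
pose()
f=grab('side');k=pear2(f);pear2(grab('top'))
v,u=np.where(k);print(u.min(),u.max(),v.min(),v.max())
u,v=int(np.median(u)),int(np.median(v))
cv2.imwrite('pics/p2.png',cv2.resize(f['image'][v-50:v+50,u-60:u+60],None,fx=5,fy=5))"
```

```text
t 18.8 tcp [555.5 -78.3 245.3] head -90.0 j [-0.5   0.32  0.69  1.88 -0.24  1.03 -1.28] op 41.6 F [-6.7  0.1 21.2] gf 9.4
n 299 143 g [555.7 -78.3  81.3] belly c [573.3 -81.5  42.9] r 29.0 zrange 28.0 104.0 tilt est 24.6
  top 87 [540.1 -83.3  92.9]Traceback (most recent call last):
  File "<string>", line 4, in <module>
    f=grab('side');k=pear2(f);pear2(grab('top'))
                              ~~~~~^^^^^^^^^^^^^
  File "h.py", line 42, in pear2
    print('n',len(p),len(lo),'g',g.round(1),'belly c',c[:3].round(1),'r',np.sqrt(c[3]+(c[:3]**2).sum()).round(1),'zrange',p[:,2].min().round(),p[:,2].max().round(),'tilt est',np.degrees(np.arctan2(c[0]-g[0],g[2]-c[2])).round(1))
                                                                                                                          ~~~~~~~~~~^^
    return umr_minimum(a, axis, None, out, keepdims, initial, where)
ValueError: zero-size array to reduction operation minimum which has no identity
```

Call:
servo_tool:
  deltas:
    - [1, 0, 0, 0.02, 0]
    - [1, 0, 0, 0.035, 0]
    - [1, 0, 0, 0.05, 0]
    - [1, 0, 0, 0.05, 0]

```text
time: 19.3
eef_pos: [555.1, -77.8, 247.9]
tcp_rot: [1.0, -0.0, -0.0, -0.0]
force: [0.1, 0.1, 1.3]
opening: 39.7
grasp_force: 3.7
```

```bash
python3 -c "
from h import *
pose()
f=grab('side');k=pear2(f)
v,u=np.where(k)
u,v=int(np.median(u)),int(np.median(v))
cv2.imwrite('pics/p2.png',cv2.resize(f['image'][v-50:v+50,u-60:u+60],None,fx=5,fy=5))"
```

```text
t 19.3 tcp [555.1 -77.8 247.9] head -90.0 j [-0.5   0.31  0.69  1.88 -0.23  1.03 -1.29] op 39.7 F [0.1 0.1 1.3] gf 3.7
n 322 162 g [555.1 -77.8  83.8] belly c [573.6 -78.6  43.2] r 31.2 zrange 26.0 101.0 tilt est 24.5
  top 77 [540.2 -82.4  94.3]
```

View pics/p2.png

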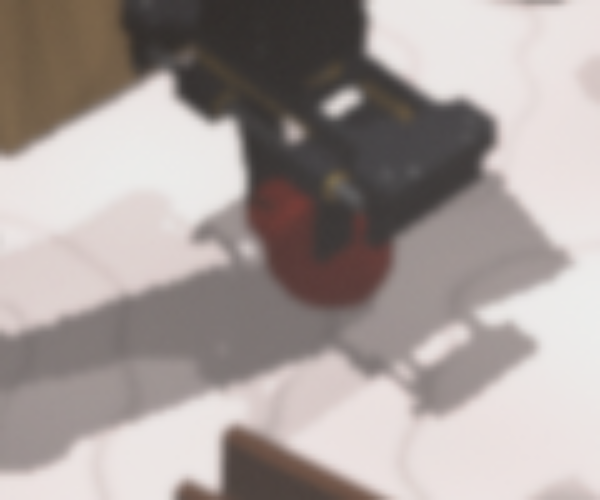

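The pear is tipped with its head to the robot side, at about (280,210) in the crop. I'll raise a little more, grip firmly and lift.

Call:
servo_tool:
  deltas:
    - [1, 0, 0, 0.02, 0]
    - [1, 0, 0, 0.04, 0]
    - [1, 0, 0, 0.04, 0]

```text
time: 19.65
eef_pos: [555.5, -78.0, 253.0]
tcp_rot: [1.0, -0.0, 0.0, 0.0]
force: [0.5, 1.2, -0.9]
opening: 35.8
grasp_force: 3.9
```

Call:
servo_tool:
  deltas:
    - [1, 0, 0, 0, 0]
    - [1, 0, 0, 0, 0]
    - [1, 0, 0, 0, 0]
    - [1, 0, 0, 0, 0]
  newtons: 25

```text
time: 20.05
eef_pos: [555.4, -78.1, 252.9]
tcp_rot: [1.0, -0.0, -0.0, 0.0]
force: [0.0, -0.5, -0.0]
opening: 35.1
grasp_force: 24.5
```

Call:
servo_tool:
  deltas:
    - [1, 0, 0, 0.1, 0]
    - [1, 0, 0, 0.25, 0]
    - [1, 0, 0, 0.4, 0]
    - [1, 0, 0, 0.4, 0]
    - [1, 0, 0, 0.4, 0]

```text
time: 20.55
eef_pos: [555.5, -78.0, 301.2]
tcp_rot: [1.0, -0.0, 0.0, -0.0]
force: [-0.2, -0.8, -1.8]
opening: 35.1
grasp_force: 24.5
```

```bash
python3 -c "
from h import *
pose()
f=grab('side');k=pear2(f)
f=grab('top')
try: pear2(f)
except Exception as e: print(e)
"
```

```text
t 20.55 tcp [555.5 -78.  301.2] head -90.0 j [-0.53  0.24  0.71  1.83 -0.18  1.13 -1.33] op 35.1 F [-0.2 -0.8 -1.8] gf 24.5
n 422 239 g [555.2 -77.9 136.5] belly c [571.  -81.1  91.2] r 29.4 zrange 70.0 156.0 tilt est 19.2
  top 71 [542.7 -82.8 146.6]
zero-size array to reduction operation minimum which has no identity
```

Call:
servo_tool:
  deltas:
    - [1, 0.02, 0, 0.1, 0]
    - [1, 0.05, 0, 0.25, 0]
    - [1, 0.08, 0, 0.38, 0]
    - [1, 0.1, 0, 0.45, 0]
    - [1, 0.1, 0, 0.46, 0]
    - [1, 0.1, 0, 0.46, 0]

```text
time: 21.25
eef_pos: [567.3, -78.0, 355.9]
tcp_rot: [1.0, -0.0, -0.0, 0.0]
force: [-0.3, 0.3, -1.9]
opening: 35.0
grasp_force: 24.6
```

```bash
cat >> h.py <<'E'
from scipy.optimize import least_squares
def ball(p,r,c0):
    s=least_squares(lambda c:np.linalg.norm(p-c,axis=1)-r,c0,loss='soft_l1',f_scale=2.); return s.x,np.abs(np.linalg.norm(p-s.x,axis=1)-r).mean()
def pear3(f):
    W=pts(f); h=cv2.cvtColor(f['image'],cv2.COLOR_BGR2HSV); g=monitor.get_obs()['eef_pos']-[0,0,164]
    k=((h[...,0]<12)|(h[...,0]>168))&(h[...,1]>80)&(abs(W[...,0]-g[0])<75)&(abs(W[...,1]-g[1])<45)&(abs(W[...,2]-g[2]+30)<85)
    p=W[k]; b,e=ball(p[p[:,2]<g[2]-38],33,g+[20,0,-50]); t=p[p[:,2]>g[2]+2]; hd,e2=ball(t,17,g+[-5,0,5])
    print('belly',b.round(1),e.round(2),'head',hd.round(1),e2.round(2),len(t),'g',g.round(1))
    for n,d in(('head-belly',hd-b),('g-belly',g-b)):
        print(n,'len',np.linalg.norm(d).round(1),'tilt x',np.degrees(np.arctan2(-d[0],d[2])).round(1),'tilt y',np.degrees(np.arctan2(d[1],d[2])).round(1))
    return k
E
python3 -c "
from h import *
pose()
f=grab('side');k=pear3(f);v,u=np.where(k)
u,v=int(np.median(u)),int(np.median(v))
cv2.imwrite('pics/p3.png',cv2.resize(f['image'][v-50:v+50,u-60:u+60],None,fx=5,fy=5))
board(f)"
```

```text
t 21.25 tcp [567.3 -78.  355.9] head -90.0 j [-0.54  0.22  0.72  1.74 -0.15  1.24 -1.35] op 35.0 F [-0.3  0.3 -1.9] gf 24.6
belly [586.4 -78.1 142.7] 1.34 head [556.4 -79.6 186. ] 1.93 80 g [567.1 -78.  191.4]
head-belly len 52.8 tilt x 34.7 tilt y -2.0
g-belly len 52.5 tilt x 21.6 tilt y 0.2
board n 2140 1824 yaw -1.2 tilt 16.0 x [516. 655.] z 5.0 145.0 front y at z=0,x=585 110.1
```

View pics/p3.png

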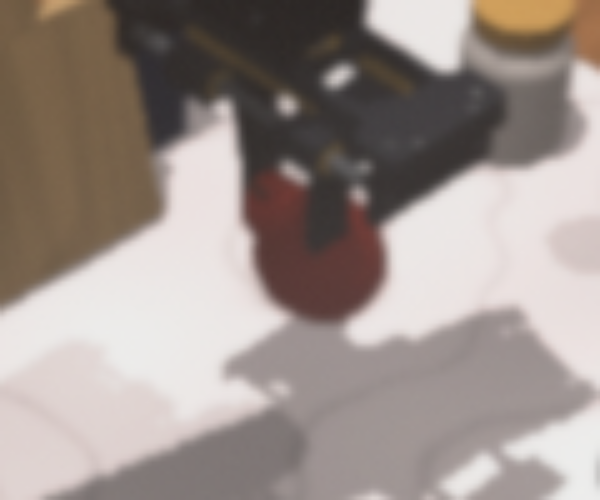

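```bash
cat >> h.py <<'E'
def pear4(f):
    "neck cylinder (r 17.7) through belly ball centre, axis free in x-z and y-z"
    W=pts(f); h=cv2.cvtColor(f['image'],cv2.COLOR_BGR2HSV); g=monitor.get_obs()['eef_pos']-[0,0,164]
    k=((h[...,0]<12)|(h[...,0]>168))&(h[...,1]>80)&(abs(W[...,0]-g[0])<75)&(abs(W[...,1]-g[1])<45)&(abs(W[...,2]-g[2]+30)<85)
    p=W[k]; d=np.array([-.5,0,.85]); b=g+[20,0,-50]
    for _ in range(8):
        a=(p-b)@d; q=p[(a<18)&(a>-25)]
        b,e=ball(q,33,b)
        a=(p-b)@d; n=p[(a>41)&(a<65)]
        def ax(s): v=np.array([-np.sin(s[0]),s[1],np.cos(s[0])]);return v/np.linalg.norm(v)
        s=least_squares(lambda s:np.linalg.norm(np.cross(n-b,ax(s)),axis=1)-17.7,[.5,0],loss='soft_l1',f_scale=2.); d=ax(s.x)
    a=(p-b)@d
    print('b',b.round(1),e.round(2),'tilt x deg',np.degrees(s.x[0]).round(1),'y',np.degrees(s.x[1]).round(1),'nneck',len(n),'res',np.abs(s.fun).mean().round(2),'axial max(73)',np.percentile(a,[97,100]).round(1),'mid',(b+20*d).round(1),'grasp axial',((g-b)@d+30).round(1),'off',np.linalg.norm(np.cross(g-b,d)).round(1))
E
python3 -c "
from h import *
pose()
pear4(grab('side'))
pear4(grab('side'))"
```

```text
t 21.3 tcp [567.1 -78.  355.4] head -90.0 j [-0.54  0.22  0.72  1.74 -0.15  1.24 -1.35] op 34.7 F [ 0.3 -0.3 -1.7] gf 24.6
b [586.6 -78.  140.4] 1.27 tilt x deg 33.2 y 1.0 nneck 80 res 2.5 axial max(73) [70.9 84.5] mid [575.7 -77.7 157.2] grasp axial 83.3 off 11.5
b [586.9 -78.2 139.7] 1.25 tilt x deg 32.3 y 0.9 nneck 72 res 2.2 axial max(73) [71.3 85.1] mid [576.2 -77.9 156.6] grasp axial 84.2 off 10.9
```

The three tilt readings lie between about 27° and 33°. The middle is about (576.5, -78, 158), so I'll make a small final shift.

Call:
servo_tool:
  deltas:
    - [1, 0.03, 0, 0.02, 0]
    - [1, 0.06, 0, 0.04, 0]
    - [1, 0.065, 0, 0.045, 0]
    - [1, 0.065, 0, 0.045, 0]
    - [1, 0.065, 0, 0.045, 0]
    - [1, 0.065, 0, 0.045, 0]
    - [1, 0.065, 0, 0.045, 0]
    - [1, 0.065, 0, 0.045, 0]
    - [1, 0.065, 0, 0.045, 0]
    - [1, 0.065, 0, 0.045, 0]

```text
time: 22.4
eef_pos: [575.2, -78.0, 361.6]
tcp_rot: [1.0, -0.0, -0.0, 0.0]
force: [0.8, -0.5, -1.8]
opening: 34.9
grasp_force: 24.6
```

```bash
python3 - <<'E'
from h import *
pose()
for _ in range(2):
    f=grab('side'); pear4(f); pear3(f)
board(f); board(grab('top'))
W=pts(f);k=(abs(W[...,0]-583)<60)&(W[...,1]>-320)&(W[...,1]<-250)&(W[...,2]>145);p=W[k];print('lens front y',np.percentile(p[:,1],[98,100]).round(1))
E
```

```text
t 22.4 tcp [575.2 -78.  361.6] head -90.0 j [-0.53  0.23  0.72  1.71 -0.16  1.26 -1.35] op 34.9 F [ 0.8 -0.5 -1.8] gf 24.6
b [595.  -78.2 146.7] 1.26 tilt x deg 32.7 y 1.2 nneck 82 res 2.79 axial max(73) [70.5 83.5] mid [584.2 -77.8 163.5] grasp axial 83.5 off 10.9
belly [594.1 -78.  149.4] 1.37 head [564.2 -79.8 191.7] 2.04 84 g [575.3 -78.  197.6]
head-belly len 51.8 tilt x 35.3 tilt y -2.4
g-belly len 51.7 tilt x 21.4 tilt y -0.0
b [595.8 -78.3 146.6] 1.26 tilt x deg 35.0 y 1.5 nneck 77 res 2.3 axial max(73) [71.3 85.8] mid [584.3 -77.8 162.9] grasp axial 83.5 off 12.6
belly [594.3 -77.8 148.6] 1.4 head [563.6 -79.3 191.9] 2.0 88 g [575.3 -78.  197.6]
head-belly len 53.1 tilt x 35.4 tilt y -2.1
g-belly len 52.6 tilt x 21.2 tilt y -0.3
board n 2162 1866 yaw -1.4 tilt 16.0 x [517. 654.] z 5.0 145.0 front y at z=0,x=585 110.1
board n 1812 1757 yaw -1.2 tilt 16.1 x [517. 654.] z 6.0 145.0 front y at z=0,x=585 111.7
lens front y [-282.2 -280.6]
```

```bash
python3 -c "
from h import *
print(order.hand_in())"
```

```text
the job is handed in; nothing more can be done
None
```

I handed the job in at about 22.5 s, but no verdict came back: the board leans free at 16°, centred on the sight line, and the red pear is held about 200 mm in front of the lens, tipped roughly 30° to the robot side (my readings ran from 21° to 35°; 20–40° is allowed).

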